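# Slide the drawing template over the bench edge and pack it in the kit tray

### The job

Pack away the orange drawing template: it lies flat on the bench and is too thin to pick up there, so slide it along the bench until one end sticks out over the bench's front edge, take it by that end, lift it, and lower it (do not drop it) into the wide bay of the blue kit tray so that it lies flat in there. Do not let it fall off the bench, and do not shove the tray or the insect display case about.

Things in the scene. Friction and masses are not known exactly. Their poses are not given: they have to be found in the camera images.
- template: orange acrylic circle template, 25 g, 170 mm long (its x), 50 mm wide (its y), 2.5 mm thick, with a row of four round holes (34 to 14 mm, largest towards -x); origin at the centre of its underside, z up. It starts flat on the bench, +x end roughly towards the front edge. Pressed from above with the fingertips it slides along with them, hardly turning; it tips if it overhangs over 75 mm
- end_a (a point): middle of the template's short end at its own +x (the end with the smallest hole), 85 mm from its centre, at mid thickness
- end_b (a point): middle of the template's other short end, at its own -x (largest hole), 85 mm from its centre
- bench_edge (a point): a point on the top of the bench's front edge. The edge is the one farthest from the robot, straight, and runs parallel to world y at this point's x; the bench top is level at this point's height (z = 0) and 32 mm thick, with open air beyond and below the edge
- tray: blue plastic kit tray, loose, about 0.7 kg, 236 mm (its x) by 190 mm (its y), walls 26 mm high and 4 mm thick, floor 3 mm thick; origin at the centre of its underside. A wall along x divides it into a wide empty bay (its -y side, inside 228 mm by 116 mm) and a narrow bay (its +y side, 64 mm wide) in which a pencil, forceps and an eraser lie. It may stand left or right of the template, its x axis roughly along world x
- bay (a point): centre of the floor (upper side) of the wide bay of the tray; axes as the tray's
- insect_case: flat glazed insect display case with black frame, 215 x 160 x 24 mm, on the other side of the template from the tray; origin at the centre of its underside. Leave it where it is
Not all that is in view belongs to the job. Of the things shaped like the template, the orange one is meant.

How it is judged:
By the outcome, as a careful person would: the job done as asked, in the order asked, and still so for the second after the job is handed in, with the robot touching nothing.
It also fails if it takes over 58 s, if anything falls off the work surface, if the arm or the gripper's body presses on something with over 40 N, if the wrist force passes 120 N, or if a joint passes its speed limit or range.

### The arm

A 6-joint arm with a two-finger parallel gripper is mounted at the origin on the work surface. World frame = base frame: x ahead of the robot, y to its left, z up, the work surface at z = 0. Lengths are in m, angles in rad, forces in N, time in s.
With the tool pointing down it reaches from about 0.35 to 0.8 m from the base axis. Payload 7.3 kg.
Tool frame: the origin (TCP) lies between the finger pads; the fingertips stand 25 mm ahead of it and the grasp point (between the pads) lies 6 mm ahead of it (r.tip_extent is the distance from the TCP to the fingertips, in m); z points along the fingers, y is the line along which they close (so a half turn about z gives the same grasp; the last joint's range is limited). The gripper opens to 85 mm and grips with 20 to 120 N. Pads are 22 mm wide; open, the fingers measure 114 mm over their backs; the gripper's body (76 mm by 85 mm) begins 54 mm behind the grasp point. The pads swing forward as they close: fully open they stand 13 mm farther back than shut.
Start: joints at [-1.333, 0.342, 1.524, -0, 1.275, -0.146], TCP at [0.197, -0.487, 0.256] pointing down, gripper open.
Joint ranges: [-2.53, 2.53], [-0.77, 2.02], [0.04, 2.7], [-1, 4.14], [0.28, 2.66], [-3.11, 3.11]. Speed limits (rad/s): [2.57, 2.57, 3.14, 3.14, 3.14, 3.14].

### API

Orientations are given as a unit quaternion [x, y, z, w].
In Python, from workcell import r, command_gripper, optics gives the robot as it stands. The module is installed in compiled form; this text tells all that it offers. Calls block until the motion is done:
- r.reach(position, orientation): joint-space move of the TCP to a pose.
- r.move_straight(position, orientation=None, speed=0.15, max_force=None): straight line of the TCP; orientation=None keeps the orientation; speed is the mean speed in m/s. With max_force (N) it stops when the force on the tool has changed by that much, and returns True; else False.
- r.movej(angles): joint-space move.
- command_gripper(opening, force=None): finger opening in m; force is the grip in N (None keeps the last); returns when the fingers have stopped.
- r.hold(seconds).
- r.solve_ik(position, orientation): joint angles nearest the present ones, or None.
- r.read_state(): the state.
- optics.get_image(name): name is "scene" or "top" or "wrist"; returns (picture, depth): 480x640x3 uint8, red, green, blue; 480x640 float32, m along the optical axis (not along the pixel's ray), 0 where there is no reading.
- optics.camera_model(name): a dict with "K" (3x3 intrinsics, pixels), "R" (3x3) and "t" (3): a world point X has camera coordinates R X + t; the wrist camera has in their place "tool_from_camera" (4x4, takes a point from camera to tool coordinates, whose origin is the TCP and whose axes are the flange's). Camera axes: x right, y down, z forward; pixel columns grow to the right and rows downward; lengths in m; the calibration is good to about 2 mm. A picture is of the moment at which its call begins: read the wrist's pose just before it. camera_model takes no time and is no camera call.
A pose or a line that the arm cannot do raises r.PlanningError and nothing moves.
- r.finish_job(): hands the job in; it is judged then, once.
The state is a dict: "time_s": time; "joint_positions": joint angles; "dq": joint speeds; "tau": joint torques, N m; "eef_pos": TCP position; "eef_rot": TCP orientation; "contact_force": force on the tool from outside, world axes, zero at the start; "torque": the same for the moment, N m; "grip_width": finger opening in m; "grip_force": force on a finger pad.
Only numpy, scipy, OpenCV 4.12 (cv2) and the standard library are available. Lean on these libraries where they do the work, as an engineer would, in place of code of your own. Each camera call takes 0.05 s, during which the arm holds its last target. There are 200 camera calls.

## Working session

There is one attempt and no reset: what is moved stays moved. The work goes in short steps, each a Python script; the robot and the scene stay as the last script left them, time stands still between calls to the robot, and variables do not carry over. Pictures are saved under pics/ and viewed, at most 10 in all, crops included, and the job is handed in when it is done.

```bash
mkdir -p pics; cat > shot.py <<'E'
import cv2,numpy as np
from workcell import r,command_gripper,optics
def shot(n,save=None):
    s=r.read_state(); im,d=optics.get_image(n); im=im.copy()
    if save: cv2.imwrite('pics/'+save,im[:,:,::-1])
    return im,d,s
E
python3 - <<'E'
from shot import *
a,d,s=shot('scene','scene0.png'); b,db,s=shot('top','top0.png')
np.savez('v0.npz',a=a,d=d,b=b,db=db)
print(s['eef_rot'],s['time_s'],r.tip_extent)
for n in('scene','top','wrist'):print(n,optics.camera_model(n))
E
```

```text
[ 9.81641671e-01  1.90732814e-01 -1.87561296e-05 -7.89492129e-04] 0.05 0.025
scene {'K': array([[506.90028474,   0.        , 313.07805965],
       [  0.        , 506.90028474, 233.44406868],
       [  0.        ,   0.        ,   1.        ]]), 'R': array([[-0.85177301,  0.52387233,  0.00636601],
       [ 0.42746257,  0.70194159, -0.5696962 ],
       [-0.30291664, -0.48253062, -0.82183071]]), 't': array([ 0.35006528, -0.14868269,  1.18373103])}
top {'K': array([[482.19062255,   0.        , 321.2866475 ],
       [  0.        , 482.19062255, 242.96331212],
       [  0.        ,   0.        ,   1.        ]]), 'R': array([[ 0.02463507, -0.99959168, -0.01447703],
       [-0.99774295, -0.02367946, -0.06283535],
       [ 0.06246689,  0.0159923 , -0.9979189 ]]), 't': array([-0.01472312,  0.42150069,  0.99317678])}
wrist {'K': array([[332.83793746,   0.        , 314.69201713],
       [  0.        , 332.83793746, 241.52798472],
       [  0.        ,   0.        ,   1.        ]]), 'tool_from_camera': array([[ 5.89940197e-04, -9.62063002e-01, -2.72826745e-01,
         6.92440429e-02],
       [ 9.99999243e-01,  2.72917535e-04,  1.19994060e-03,
        -1.66904276e-03],
       [-1.07995925e-03, -2.72827247e-01,  9.62062434e-01,
        -1.17148311e-01],
       [ 0.00000000e+00,  0.00000000e+00,  0.00000000e+00,
         1.00000000e+00]])}
```

View pics/top0.png

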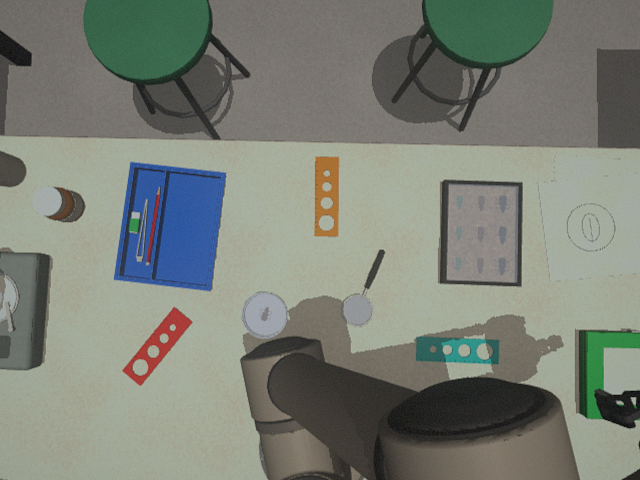

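View pics/scene0.png

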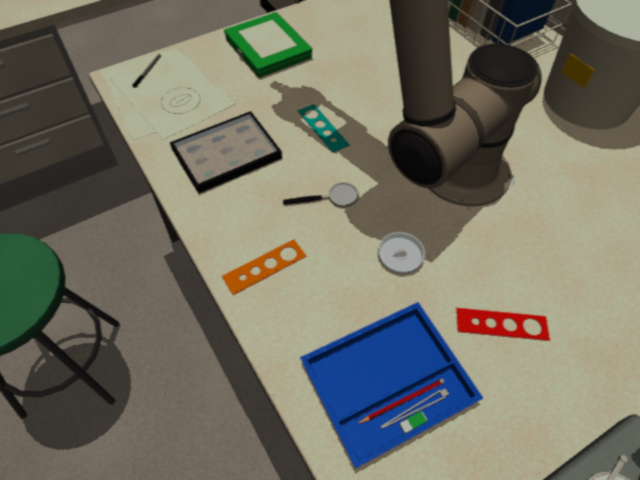

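The top view shows three templates: orange (327,196), red (157,346) and teal (457,349). Orange is the one meant, and its small hole is at the top, towards the front edge at row ~143. The tray is at (170,227) with its wide bay on the right, and the insect case is at (481,233).

```bash
cat >> shot.py <<'E'
def ray(n,uv,z,s=None):
    m=optics.camera_model(n); K=m['K']
    uv=np.atleast_2d(np.float64(uv)); q=np.c_[uv,np.ones(len(uv))]@np.linalg.inv(K).T
    if n=='wrist':
        from scipy.spatial.transform import Rotation as Ro
        T=m['tool_from_camera']; Rt=Ro.from_quat(s['eef_rot']).as_matrix()
        d=q@(Rt@T[:3,:3]).T; o=Rt@T[:3,3]+s['eef_pos']
    else: d=q@m['R']; o=-m['R'].T@m['t']
    return o+d*((z-o[2])/d[:,2])[:,None]
def mask(im,lo,hi,smin=120,vmin=40):
    h=cv2.cvtColor(im,cv2.COLOR_RGB2HSV)
    return cv2.inRange(h,(lo,smin,vmin),(hi,255,255))
def biggest(m):
    return max(cv2.findContours(m,cv2.RETR_EXTERNAL,cv2.CHAIN_APPROX_NONE)[0],key=cv2.contourArea)
def rect(n,c,z,s=None):
    p=ray(n,c.reshape(-1,2)+0.0,z,s)[:,:2]
    (c,(w,h),a)=cv2.minAreaRect(np.float32(p*1000))
    if w<h: w,h,a=h,w,a+90
    return np.round(c,1),round(w,1),round(h,1),round((a+90)%180-90,2)
E
python3 - <<'E'
from shot import *
v=np.load('v0.npz')
for n,im,d in(('top',v['b'],v['db']),('scene',v['a'],v['d'])):
    print(n,'tmpl',rect(n,biggest(mask(im,8,18)),.0025))
    print(n,'tray',rect(n,biggest(mask(im,105,125,120,30)),.026))
# edge in top by depth
d=v['db']; P=[]
for u in range(240,420,20):
    col=d[100:200,u]; k=np.where(col<1.1)[0]; k=k[col[k]>0.5].min()+100
    P.append((u,k-.5))
print(np.round(ray('top',P,0)[:,:2],4).tolist())
im=v['b']; 
cv2.imwrite('pics/crop0.png',cv2.resize(im[130:300,90:540,::-1],(800,302),interpolation=cv2.INTER_CUBIC))
k=biggest(mask(im,105,125,120,30)); print(cv2.approxPolyDP(k,6,True).reshape(-1,2).tolist())
m=((cv2.cvtColor(im,cv2.COLOR_RGB2GRAY)<110)*255).astype(np.uint8); m[:160]=0;m[300:]=0;m[:,:430]=0;m[:,530:]=0
print('case',rect('top',biggest(m),.024))
E
```

```text
top tmpl (array([522.9, -12.8]), 166.9, 49.0, 1.29)
top tray (array([449.8, 310.7]), 246.4, 201.5, -5.26)
scene tmpl (array([521. , -10.5]), 170.4, 51.2, 0.62)
scene tray (array([449.2, 312.6]), 246.9, 201.1, -5.26)
[[0.6433, 0.1759], [0.642, 0.1327], [0.6429, 0.0898], [0.6416, 0.0467], [0.6424, 0.0039], [0.6412, -0.039], [0.642, -0.0818], [0.6429, -0.1245], [0.6416, -0.1672]]
[[131, 162], [114, 279], [209, 290], [225, 173]]
case (array([ 450.9, -331.3]), 214.8, 169.0, -0.71)
```

View pics/crop0.png

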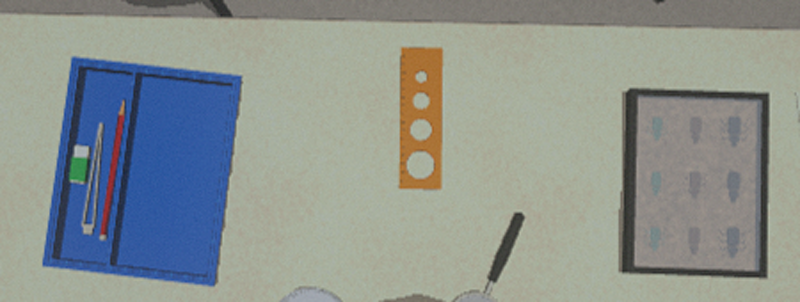

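The crop confirms the choice: an orange template whose smallest hole points at the edge. The edge is at x≈0.642 and the template centre at about (0.522, −0.012), yaw ~1°, so it needs to slide ~95 mm. The plan is to press between the middle holes, then grip the overhanging end across its width with the tool vertical.

```bash
cat >> shot.py <<'E'
from scipy.spatial.transform import Rotation as Ro
def down(deg): return (Ro.from_euler('z',deg,degrees=True)*Ro.from_quat([1,0,0,0])).as_quat()
def st():
    s=r.read_state(); print(round(s['time_s'],2),np.round(s['eef_pos'],4),'F',np.round(s['contact_force'],1),'w',round(s['grip_width'],4),'gf',round(s['grip_force'],1)); return s
E
python3 - <<'E'
from shot import *
r.reach([0.526,-0.0115,0.13],down(1))
command_gripper(0)
im,d,s=shot('wrist','w1.png')
print('wrist',rect('wrist',biggest(mask(im,8,18)),.0025,s)); st()
r.move_straight([0.526,-0.0115,0.04],speed=.12)
print(r.move_straight([0.526,-0.0115,0.022],speed=.015,max_force=5)); s=st()
p=s['eef_pos']
print(r.move_straight([p[0]+.03,p[1]+.0005,p[2]],speed=.06)); st()
im,d,s=shot('wrist','w2.png')
im,d,s=shot('top','t2.png'); print(rect('top',biggest(mask(im,8,18)),.0025))
E
```

```text
wrist (array([541.4,  -9. ]), 128.4, 50.2, 0.72)
3.04 [ 0.526  -0.0115  0.13  ] F [ 0.5  0.7 -0.2] w -0.0001 gf 0.0
True
4.77 [ 0.5259 -0.0115  0.0276] F [-0.8 -0.8  6.1] w 0.0001 gf 3.1
False
5.42 [ 0.5561 -0.011   0.0276] F [ 1.6 -0.1  1.3] w -0.0002 gf 0.9
(array([491.4, 552.2]), 67.3, 38.8, -12.14)
```

View pics/w2.png

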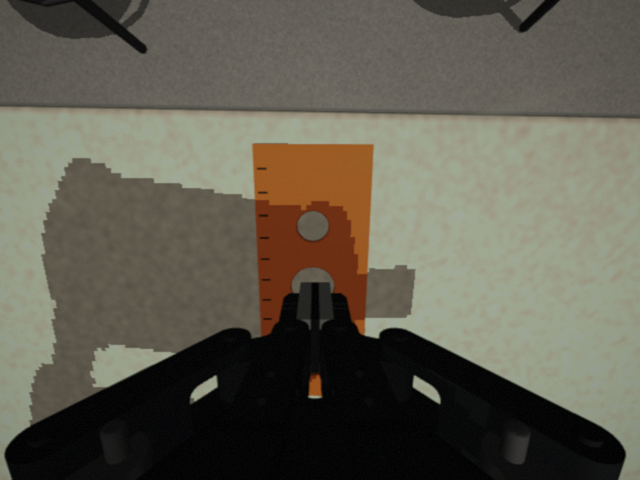

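The wrist view shows the template's front end at row 144, cols 253–373, and the bench edge at row ~112. I'll compute both positions. The press has weakened to 1.3 N, so I'll press again before continuing.

```bash
python3 - <<'E'
from shot import *
s=r.read_state()
print(np.round(ray('wrist',[(253,144),(373,144)],.0025,s),4).tolist(), np.round(ray('wrist',[(250,110.5),(313,112),(373,113)],0,s),4).tolist())
p=s['eef_pos']
print(r.move_straight([p[0],p[1],p[2]-.003],speed=.01,max_force=5)); s=st();p=s['eef_pos']
im,d,s=shot('wrist','w3.png')
E
```

```text
[[0.6252, 0.017, 0.0025], [0.6261, -0.0322, 0.0025]] [[0.6383, 0.0182, 0.0], [0.6382, -0.0074, 0.0], [0.6382, -0.0318, 0.0]]
True
5.73 [ 0.5558 -0.011   0.0275] F [-1.2 -0.6  4.2] w -0.0002 gf 2.7
```

It moved about 20–22 mm of the 30, so the tip slipped. I'll re-seat on the template centre and press harder.

```bash
cat >> shot.py <<'E'
def endx(save=None):
    im,d,s=shot('wrist',save); m=mask(im,5,20,120,30)
    c=biggest(m).reshape(-1,2); top=c[:,1].min(); L=c[np.abs(c[:,1]-(top+12))<1.5][:,0]
    e=ray('wrist',[(L.min(),top),(L.max(),top)],.0025,s)
    print('end',np.round(e[:,:2],4).tolist(),top); return e.mean(0)
E
python3 - <<'E'
from shot import *
endx()
p=r.read_state()['eef_pos']; q=down(0.5)
r.move_straight([p[0],p[1],.04],speed=.1)
x=0.541; y=-.0095
r.move_straight([x,y,.036],q,speed=.1)
r.move_straight([x,y,.02],speed=.015,max_force=9); s=st()
for i in range(3):
    z=r.read_state()['eef_pos'][2]
    for k in range(8):
        f=r.read_state()['contact_force'][2]
        if f>8: break
        z-=.0003; r.move_straight([x,y,z],speed=.02)
    st(); x+=.012; r.move_straight([x,y,z],speed=.04); st(); endx()
E
```

```text
end [[0.6252, 0.017], [0.6261, -0.0318]] 144
7.08 [ 0.5411 -0.0095  0.0275] F [-1.  -0.4  6.8] w 0.0004 gf 3.4
7.83 [ 0.5411 -0.0095  0.0275] F [-3.9  0.  12.2] w -0.0 gf 5.5
8.28 [ 0.5527 -0.0095  0.0275] F [-4.5  0.7 11.7] w -0.0001 gf 6.1
end [[0.6372, 0.0169], [0.6377, -0.032]] 105
8.32 [ 0.5527 -0.0095  0.0275] F [-3.2  0.1 12. ] w -0.0 gf 6.0
8.78 [ 0.5657 -0.0096  0.0276] F [2.4 0.1 2.6] w 0.0003 gf 1.3
end [[0.6447, 0.0174], [0.6451, -0.0317]] 120
9.57 [ 0.5654 -0.0096  0.0276] F [1.1 0.7 8.8] w 0.0001 gf 4.6
10.03 [ 0.5752 -0.0093  0.0275] F [-6.4 -0.6 15.3] w -0.0002 gf 7.9
end [[0.654, 0.0176], [0.6545, -0.0318]] 120
```

```bash
python3 - <<'E'
from shot import *
y=-.0085
r.move_straight([.5752,-.0095,.038],speed=.1)
x=.557
r.move_straight([x,y,.034],speed=.1)
r.move_straight([x,y,.02],speed=.015,max_force=9); s=st()
for i in range(6):
    z=r.read_state()['eef_pos'][2]
    for k in range(8):
        if r.read_state()['contact_force'][2]>9: break
        z-=.0003; r.move_straight([x,y,z],speed=.02)
    x+=.012 if i<5 else 0; r.move_straight([x,y,z],speed=.04); st(); e=endx()
    if e[0]>.692 or x>.62: break
r.move_straight([x,y,.12],speed=.12)
endx('w4.png'); st()
E
```

```text
11.32 [ 0.557  -0.0085  0.0251] F [-0.1 -0.6  6.4] w -0.0001 gf 2.7
12.52 [ 0.5674 -0.0084  0.025 ] F [-8.6  1.1 15.3] w 0.0 gf 7.9
end [[0.6631, 0.0171], [0.6636, -0.0319]] 72
13.02 [ 0.5818 -0.0086  0.0251] F [ 2.2 -0.   2.8] w -0.0003 gf 1.3
end [[0.6774, 0.0165], [0.6779, -0.0324]] 73
14.27 [ 0.5903 -0.0083  0.025 ] F [-10.4   0.2  18.2] w 0.0002 gf 9.1
end [[0.686, 0.017], [0.6865, -0.0322]] 72
14.77 [ 0.604  -0.0084  0.0251] F [-2.5  0.4  6.9] w 0.0001 gf 3.6
end [[0.6998, 0.0171], [0.7003, -0.032]] 72
end [[0.6995, 0.0165], [0.6999, -0.0318]] 104
15.81 [ 0.6043 -0.0084  0.1189] F [ 0.3 -0.   0.7] w 0.0001 gf 0.0
```

View pics/w4.png

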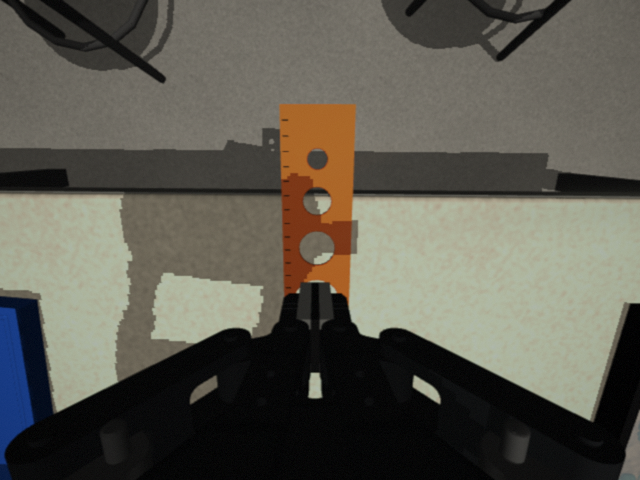

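The template overhangs by ~60 mm: its end is at row 104 and the edge at row ~193. Next I'll probe the fingertip height on bare bench at ~52 mm opening, since the fingers swing as they open.

```bash
python3 - <<'E'
from shot import *
s=r.read_state()
print(np.round(ray('wrist',[(250,193),(400,194)],0,s)[:,:2],4).tolist())
r.move_straight([.58,.085,.07],down(0),speed=.2)
command_gripper(.051,30); 
print(r.move_straight([.58,.085,.012],speed=.03,max_force=3)); st()
r.move_straight([.58,.085,.07],speed=.2); command_gripper(.074)
r.move_straight([.672,-.0085,.08],down(.3),speed=.2); st(); endx()
E
```

```text
[[0.6409, 0.0391], [0.6412, -0.0671]]
True
18.47 [0.5799 0.085  0.0218] F [-1.   0.8  5.6] w 0.0511 gf 2.6
20.02 [ 0.6712 -0.0079  0.0795] F [-0.1  0.   0.3] w 0.074 gf 0.0
end [[0.7003, 0.0172], [0.7006, -0.032]] 216
```

```bash
python3 - <<'E'
from shot import *
print(r.move_straight([.672,-.0078,.0180],speed=.08,max_force=8)); st()
command_gripper(.04,35); s=st()
r.move_straight([.672,-.0078,.05],speed=.04); st()
r.hold(.2)
im,d,s=shot('wrist','w5.png'); a,d,_=shot('scene','s5.png')
cv2.imwrite('pics/s5c.png',cv2.resize(a[150:400,120:420,::-1],None,fx=2,fy=2))
E
```

```text
False
21.0 [ 0.6724 -0.0079  0.0185] F [-0.3 -0.7 -0.1] w 0.0739 gf 0.0
21.34 [ 0.6724 -0.0078  0.0187] F [ 0.4 -0.1  2. ] w 0.0485 gf 35.7
22.29 [ 0.6718 -0.0078  0.0497] F [-0.4  0.9  0.4] w 0.0483 gf 36.0
```

View pics/s5c.png

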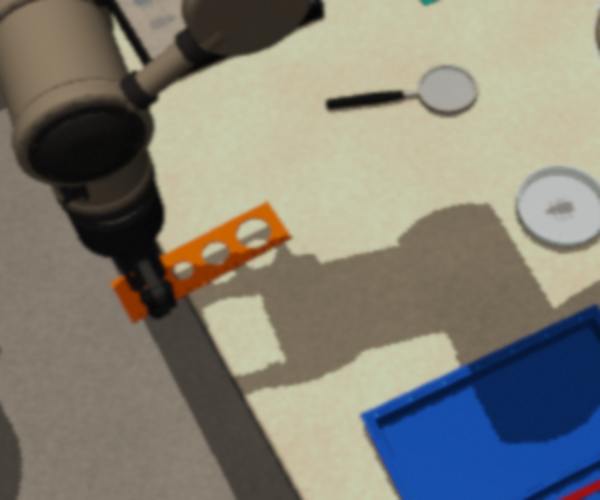

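The scene crop shows the template held level at (200,265) in the crop and clear of the bench. Next I carry it over the wide bay.

```bash
python3 - <<'E'
from shot import *
r.move_straight([.672,-.0078,.15],speed=.15)
r.move_straight([.5029,.2736,.15],down(-5.26),speed=.17)
r.move_straight([.5029,.2736,.085],speed=.1); st()
b,d,_=shot('top','t6.png'); a,d,_=shot('scene','s6.png')
c1=cv2.resize(b[140:310,90:260,::-1],(400,400)); c2=cv2.resize(a[270:480,280:490,::-1],(400,400))
cv2.imwrite('pics/c6.png',np.hstack([c1,c2]))
E
```

```text
26.29 [0.5033 0.2737 0.0855] F [ 0.2 -0.5 -0.7] w 0.0483 gf 36.1
```

View pics/c6.png

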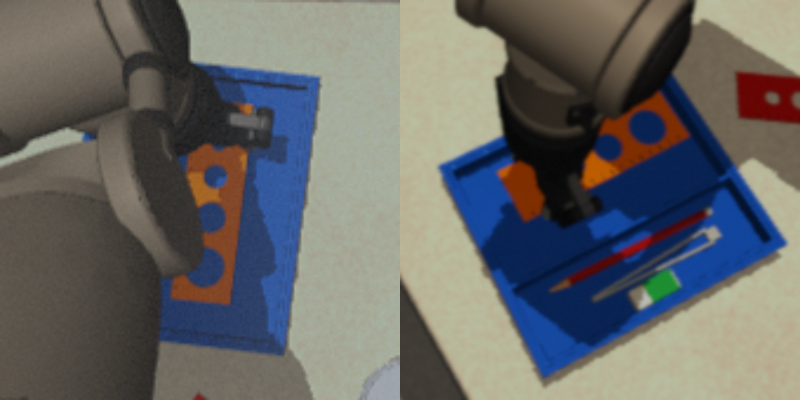

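Both views show the template well inside the wide bay, with finger clearance on both sides. I'll lower until the fingertips touch the floor, then release.

```bash
python3 - <<'E'
from shot import *
r.move_straight([.5029,.2736,.035],speed=.06)
print(r.move_straight([.5029,.2736,.0225],speed=.015,max_force=2.5)); st()
for w in (.050,.053,.058,.063): command_gripper(w,20)
st()
r.move_straight([.5029,.2736,.05],speed=.05)
r.move_straight([.5029,.2736,.16],speed=.15)
r.reach([.40,-.1,.3],down(0)); st()
b,d,_=shot('top','t7.png'); a,d,_=shot('scene','s7.png')
for n,im in(('top',b),('scene',a)):
    k=biggest(mask(im,8,18)); print(n,rect(n,k,.0055),rect(n,biggest(mask(im,105,125,120,30)),.026))
c1=cv2.resize(b[140:310,90:260,::-1],(400,400)); c2=cv2.resize(a[270:480,280:490,::-1],(400,400))
cv2.imwrite('pics/c7.png',np.hstack([c1,c2]))
E
```

```text
True
28.01 [0.5028 0.2736 0.0254] F [0.1 0.1 4. ] w 0.048 gf 38.9
28.89 [0.5024 0.2734 0.0249] F [ 0.6 -0.  -0.2] w 0.0626 gf 0.0
31.95 [ 0.4002 -0.0995  0.2996] F [ 0.3  0.3 -0.2] w 0.0629 gf 0.0
top (array([446.3, 276.1]), 168.1, 49.1, -4.54) (array([449.8, 310.7]), 246.4, 201.5, -5.26)
scene (array([445.8, 277.9]), 168.0, 48.7, -4.65) (array([449.2, 312.6]), 246.8, 201.1, -5.25)
```

View pics/c7.png

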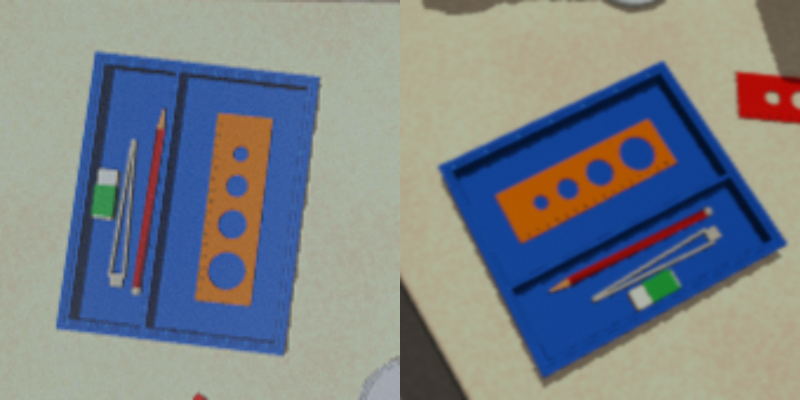

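The template lies flat in the middle of the wide bay, at (233,210) in the top crop. The tray hasn't moved and the gripper is clear, so I'm handing in.

```bash
python3 -c "
from workcell import r
print(r.finish_job())"
```

```text
the job is handed in; nothing more can be done
None
```

The orange template was slid over the front edge, gripped by that end, lifted and lowered into the tray's wide bay, where it lies flat; the tray did not move, the arm never went near the insect case, and I handed the job in at about 32 s.

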